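# Angle a length of profile past the post into the stop bay

## Robot

A 7-joint arm with a two-finger parallel gripper is mounted at the origin on a cart in front of the work surface, level with it; the furniture and walls round the work are solid. World frame = base frame: x ahead of the robot, y to its left, z up, the work surface at z = 0. Lengths are in m, angles in rad, forces in N, time in s.
With the tool pointing down it reaches from about 0.425 to 0.925 m from the base axis. Payload 6.8 kg.
Tool frame: the origin (TCP) lies at the very end of the fingers, on their centre line; the grasp point (between the pads) lies 19 mm behind it; z points along the fingers, y is the line along which they close (so a half turn about z gives the same grasp; the last joint's range is limited). The gripper opens to 85 mm and grips with 20 to 120 N. Pads are 22 mm wide; open, the fingers measure 114 mm over their backs; the gripper's body (76 mm by 85 mm) begins 54 mm behind the grasp point. The pads swing forward as they close: fully open they stand 13 mm farther back than shut.
Start: joints at [-1.248, 0.477, 0.022, 1.555, -0.011, 1.109, -0.083], TCP at [0.282, 0.613, 0.231] pointing down, gripper open.
Joint ranges: [-2.96, 2.96], [-0.34, 2.1], [-1.41, 1.46], [0.24, 2.44], [-1.37, 4.51], [0.17, 1.92], [-2.96, 2.96]. Speed limits (rad/s): [2.39, 2.39, 3.14, 3.14, 3.14, 3.14, 3.14].

## Interface

Orientations are given as a unit quaternion [w, x, y, z].
In Python, from station import bot gives the robot as it stands.
- The arm moves only by the tool apply_moves, never from a script. Its argument "deltas" is a list of rows, each a list of 3 entries, a list of its own where there are three numbers: the closure, from 0 (fully open) to 1 (shut), then the shift along the tool's x, y, z in units of 0.2 m (1.0 is 0.2 m), then the turn about the tool's z in units of 2 pi rad (1.0 is 2 pi rad). A call has 1 to 12 rows; each row is the pose to reach, as a shift and turn from the pose commanded when the call began, along the tool's axes at that moment, turning the shorter way round; what a row does not reach only later rows make up. A row lasts 1/10 s, in which the tool goes at most 50 mm and 8.59 degrees, less where a joint would pass 70% of its speed; a pose out of reach is approached as far as the arm can. A call with a number of a shift or a turn outside -1 to 1 is refused whole. A call with a gripper value outside its range is refused whole. The fingers move at their own pace and stop on an object; "squeeze" is the grip in N (left out, the last holds). Time passes only in rows, so rows that repeat a pose let the fingers close. It gives the time, the measured TCP pose, the force, the opening and the grip force at its end, in the units of the state.
- bot.get_obs(): the state, without advancing time (a new reading comes with each control period).
- bot.read_camera(name): name is "scene" or "top"; returns a dict with "color" (400x640x3 uint8, red, green, blue), "intrinsics" (3x3 intrinsics, pixels), "pose" (4x4, takes a point from camera to world coordinates). Camera axes: x right, y down, z forward; pixel columns grow to the right and rows downward; lengths in m; the calibration is good to about 2 mm. A picture is of the moment at which its call begins. There is no depth.
- bot.hand_in(): hands the job in; it is judged then, once.
Trained networks look in a picture, given as the dict that the camera call returned (one of the last four; its "shot" number tells which), for a name from the list of things; names that differ only in an ending like _2 or _b are one class to them, and where a whole thing is asked for, a point or a joint stands for the part that bears it (a point fixed in the world has none). Each returns a list of dicts, best first, with "confidence" (0 to 1); they miss things now and then, are a little off and sometimes report something else, mostly with a low value. They report only what shows in the picture. A call takes as long as a camera call.
- bot.look_for(picture, target): "point" ([x, y, z] in m, in world coordinates, good to about 4 mm: the middle of the surface that is visible of it).
The state is a dict: "t": time; "q": joint angles; "joint_vel": joint speeds; "joint_torque": joint torques, N m; "eef_pos": TCP position; "tool_rot": TCP orientation; "contact_force": force on the tool from outside, world axes, zero at the start; "torque": the same for the moment, N m; "gripper_width": opening from 0.0 (shut) to 1.0 (fully open); "grasp_force": force on a finger pad.
Only numpy, scipy, OpenCV 4.12 (cv2) and the standard library are available. Lean on these libraries where they do the work, as an engineer would, in place of code of your own. Each camera call takes 0.05 s, during which the arm holds its last target. There are 200 camera calls.

## Task

Push the loose length of slotted aluminium profile into the stop bay with the fingertips: work its left end in behind the post first, then swing the right end in, until it lies flat along the back fence between the two cheeks. Slide it along the bench all the way, do not lift or tip it, and leave the other small things where they are.

Things in the scene. Friction and masses are not known exactly. Their poses are not given: they have to be found in the camera images.
- profile: loose slotted aluminium profile, a square bar 30 x 200 x 30 mm, 0.25 to 0.5 kg, lying on the bench (friction about 0.6) in front and to the right of the bay. Origin: centre of its underside. Its long axis is its y, +y towards its left end; x across it, away from the robot. It slides freely and may be pushed on any side or end face, up to 30 mm high
- left_end (a point): centre of the profile's left end face, 100 mm along +y from the middle, 15 mm above its underside (the end that goes in first, behind the post)
- right_end (a point): centre of the profile's right end face, 100 mm along -y from the middle, 15 mm above its underside
- bay: fixed grey steel bay open to the robot: back fence, a cheek at each end, all 26 mm high, 12 thick; no floor. Origin: on the bench at the fence's inner face (plane x = 0); x points into the fence, away from the robot, y along it to the left. Cheeks' inner faces: left y = +115 mm, right y = -135; both reach out to x = -50. Foot flange behind, to x = +41. Profile home: its middle at x = -15 mm
- stop_post: fixed upright steel post, 20 mm in diameter, 45 mm high, before the bay's mouth: its axis 80 mm in front of the fence (70 mm clear between them) and 40 to 55 mm to the left of the bay's origin. Origin: centre of its foot. The profile cannot go straight in past it, only at an angle
- tape_blk: black tape roll lying flat, 68 mm across, 20 mm high, behind the bay's fence; a bystander, to be left alone. Origin: centre of its underside
- knob_cap_0: small round knob cap, 23 mm across, 16 mm high, on the right bench; a bystander, to be left alone. Origin: centre of its underside
- knob_cap_1: second small round knob cap, 23 mm across, 16 mm high, on the right bench; a bystander, to be left alone. Origin: centre of its underside
- knob_cap_2: third small round knob cap, 23 mm across, 16 mm high, beside the post, between it and the left cheek's front end; a bystander, to be left alone. Origin: centre of its underside
- block_gauge: pale metal gauge block with a notch, 25 x 60 x 16 mm, near the bench's front edge, right of the profile; a bystander, to be left alone. Origin: centre of its underside
- tweezers: steel tweezers, 120 mm long, 10 mm high, lying in front of the test fixture, right of the profile; a bystander, to be left alone. Origin: centre of its underside

How it is judged:
On the way:
1. the profile's left end is in behind the post (x of left_end in the frame of bay above -0.065 m and y of left_end in the frame of bay above 0.06 m), for 0.1 s.
At the end, for the whole second after the job is handed in: the profile lies still, flat on the bench along the back fence between the two cheeks: both its ends within 10 mm of touching the fence (end centres less than 25 mm in front of it), parallel to it within 0.06 rad, its left end behind the post and short of the left cheek (x of each of left_end, right_end in the frame of bay above -0.025 m and angle between the y axis of profile and the y axis of bay, either way round below 0.06 rad and y of left_end in the frame of bay between 0.06 and 0.118 m and height (world z) of profile below 0.005 m and angle between profile's own z axis and vertical below 0.06 rad and linear speed of profile below 0.01 m/s).
It fails at once if the profile is lifted off the bench or tipped (height (world z) of profile above 0.01 m or angle between profile's own z axis and vertical above 0.2 rad).
It fails at once if a bystander is moved by more than 20 mm (distance of any of tape_blk, knob_cap_0, knob_cap_1, knob_cap_2, block_gauge, tweezers from where it was at the start of the episode above 0.02 m).
It also fails if it takes over 64 s, if anything falls off the work surface, if the arm or the gripper's body presses on something with over 40 N, if the wrist force passes 120 N, or if a joint passes its speed limit or range.

## Working session

There is one attempt and no reset: what is moved stays moved. The work goes in short steps, Python scripts to look and compute and a tool call to move; the robot and the scene stay as the last step left them, time stands still between calls to the robot, and variables do not carry over. Pictures are saved under pics/ and viewed, at most 10 in all, crops included, and the job is handed in when it is done.

Besides the shell and the picture viewer there is one more tool, called after "Request:" by a JSON object that holds its "method" and its "body". apply_moves: Moves the arm, as the interface text tells. Its arguments: {"type":"object","properties":{"deltas":{"type":"array","items":{"type":"array"}},"squeeze":{"type":"number"}},"required":["deltas"]}

```bash
mkdir -p pics; ls; python3 - <<'E'
from station import bot
import cv2,numpy as np
o=bot.get_obs();print(o['t'],o['eef_pos'],o['tool_rot'],o['gripper_width'])
for c in ['top','scene']:
    p=bot.read_camera(c);cv2.imwrite(f'pics/{c}0.png',p['color'][:,:,::-1])
    print(c,p['intrinsics'].tolist(),np.round(p['pose'],4).tolist())
    for n in ['profile','left_end','right_end','bay','stop_post','knob_cap_0','tape_blk','block_gauge','tweezers']:
        print(n,[(np.round(d['point'],3).tolist(),round(d['confidence'],2)) for d in bot.look_for(p,n)][:4])
E
```

```text
pics
0.0 [0.28164992 0.61277038 0.23033292] [-1.23503702e-04  2.13735230e-01  9.76891193e-01 -9.12735262e-04] 1.0012477235523027
top [[371.87456052006905, 0.0, 312.98691741037726], [0.0, 371.87456052006905, 201.48630759382868], [0.0, 0.0, 1.0]] [[0.0213, -0.9973, 0.0696, 0.5224], [-0.9998, -0.0215, -0.0016, 0.2248], [0.0031, -0.0696, -0.9976, 0.8878], [0.0, 0.0, 0.0, 1.0]]
profile [([0.509, 0.282, 0.026], 0.85)]
left_end [([0.501, 0.285, 0.032], 0.58)]
right_end [([0.503, 0.279, 0.032], 0.77), ([0.426, -0.002, 0.019], 0.5)]
bay [([0.605, 0.403, 0.004], 0.83)]
stop_post [([0.493, 0.413, 0.042], 0.59)]
knob_cap_0 [([0.502, -0.076, 0.016], 0.67), ([0.48, 0.47, 0.014], 0.64), ([0.465, -0.046, 0.017], 0.53)]
tape_blk [([0.687, 0.338, 0.016], 0.65)]
block_gauge [([0.424, -0.004, 0.02], 0.73)]
tweezers [([0.539, 0.012, 0.007], 0.7)]
scene [[391.9268598123123, 0.0, 320.5707120896564], [0.0, 391.9268598123123, 202.34563626036183], [0.0, 0.0, 1.0]] [[0.7586, -0.4352, 0.4848, 0.1413], [-0.6513, -0.5252, 0.5477, -0.2382], [0.0163, -0.7312, -0.6819, 0.6326], [0.0, 0.0, 0.0, 1.0]]
profile [([0.5, 0.27, 0.025], 0.96)]
left_end [([0.503, 0.271, 0.028], 0.79)]
right_end [([0.5, 0.27, 0.024], 0.68)]
bay [([0.591, 0.376, 0.016], 0.82)]
stop_post [([0.49, 0.404, 0.032], 0.6)]
knob_cap_0 [([0.495, -0.083, 0.013], 0.69), ([0.478, 0.465, 0.009], 0.58), ([0.461, -0.056, 0.007], 0.42)]
tape_blk [([0.687, 0.326, 0.018], 0.62)]
block_gauge [([0.418, -0.005, 0.017], 0.74), ([0.461, -0.054, 0.007], 0.33)]
tweezers [([0.538, 0.009, 0.01], 0.74), ([0.685, 0.325, 0.018], 0.28)]
```

```bash
python3 - <<'E'
import cv2
im=cv2.imread('pics/top0.png');c=im[100:290,180:380]
cv2.imwrite('pics/c0.png',cv2.resize(c,None,fx=3.1,fy=3.1,interpolation=cv2.INTER_CUBIC))
E
```

```text
(no output)
```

View pics/top0.png

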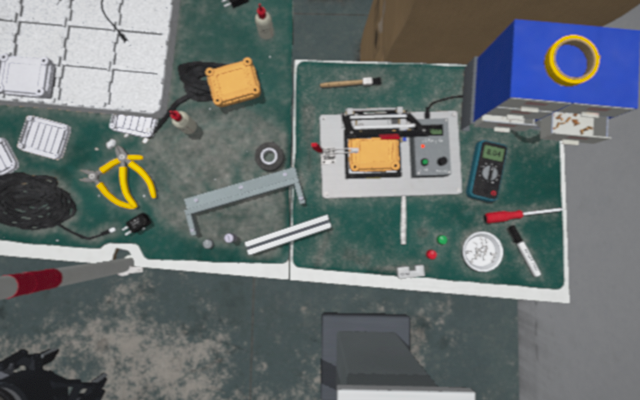

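View pics/c0.png

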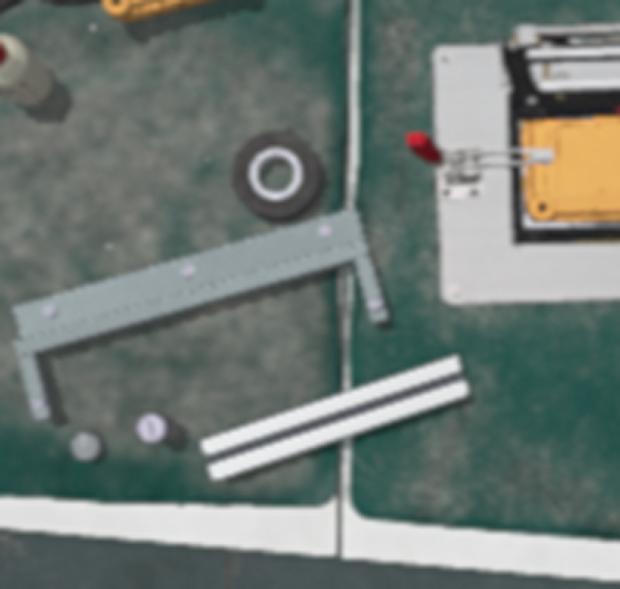

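View pics/scene0.png

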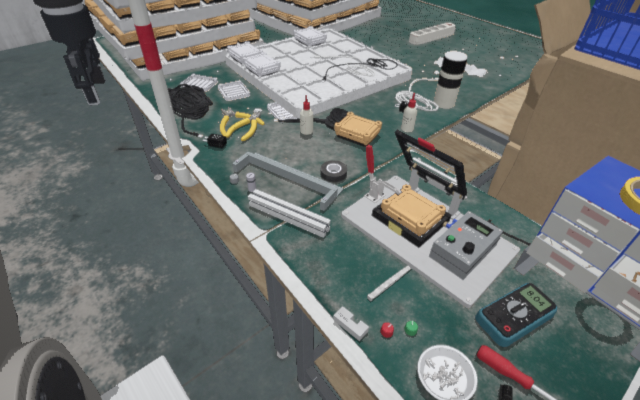

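The top view shows the bay, with fence inner corners at about (192,213) and (294,184). The post is at (229,238), and knob cap 2 is at (208,244), to the left of the post. The profile's corners are at about (245,242), (328,214), (332,225) and (249,254).

```bash
cat > h.py <<'E'
import numpy as np,cv2
from scipy.optimize import least_squares
def px2w(p,uv,z):
    K=p['intrinsics'];T=p['pose'];uv=np.atleast_2d(uv).astype(float)
    d=np.c_[(uv-K[:2,2])/[K[0,0],K[1,1]],np.ones(len(uv))]@T[:3,:3].T
    o=T[:3,3];return (o+d*((z-o[2])/d[:,2])[:,None])[:,:2]
def fit(model,W):   # pose of 2D model
    f=lambda s:((model@np.array([[np.cos(s[2]),np.sin(s[2])],[-np.sin(s[2]),np.cos(s[2])]])+s[:2])-W).ravel()
    r=least_squares(f,[W[:,0].mean(),W[:,1].mean(),0.2]);return r.x,np.abs(r.fun).max()
E
python3 - <<'E'
from station import bot
from h import *
p=bot.read_camera('top')
c=lambda L:np.array(L)/3.1+[180,100]-0.35
W=px2w(p,c([(33,418),(48,413),(375,322),(388,316),(38,350),(353,262)]),.026)
M=np.array([[-50,127],[-50,115],[-50,-135],[-50,-147],[0,115],[0,-135]])/1e3
b,e=fit(M,W);print('bay',b,e)
P=px2w(p,c([(202,440),(458,355),(470,388),(215,478)]),.03)
m=np.array([[15,100],[15,-100],[-15,-100],[-15,100]])/1e3
s,e=fit(m,P);print('prof',s,e)
R=np.array([[np.cos(b[2]),-np.sin(b[2])],[np.sin(b[2]),np.cos(b[2])]])
tb=lambda w:(np.atleast_2d(w)-b[:2])@R
print('prof in bay',tb(s[:2]),s[2]-b[2], tb(P))
print('post',px2w(p,c([(152,428)]),.045),tb(px2w(p,c([(152,428)]),.045)))
print('knob2',px2w(p,c([(87,446)]),.016),tb(px2w(p,c([(87,446)]),.016)))
print('tape',tb([.687,.332]))
E
```

```text
bay [0.58501151 0.39696908 0.29704184] 0.0036788637055091833
prof [0.50721855 0.27873743 0.35097348] 0.001988823753132807
prof in bay [[-0.10899169 -0.09028443]] 0.053931643316276257 [[-0.0995625   0.01046139]
 [-0.09063932 -0.18912287]
 [-0.11663441 -0.19096423]
 [-0.12913052  0.00848797]]
post [[0.49528079 0.41179418]] [[-0.08146189  0.04043939]]
knob2 [[0.47984795 0.46653335]] [[-0.08019711  0.09729843]]
tape [[ 0.07850607 -0.09197517]]
```

```bash
cat >> h.py <<'E'
BAY=np.array([.58501,.39697,.29704])
def rot(a):return np.array([[np.cos(a),-np.sin(a)],[np.sin(a),np.cos(a)]])
def tb(w):return (np.atleast_2d(w)[:,:2]-BAY[:2])@rot(BAY[2])
def goto(bot,xb,yb,z,rel=None):
    """units for bay target; rel = angle of tool y from bay y (world ccw, rad)"""
    from scipy.spatial.transform import Rotation as Ro
    o=bot.get_obs();q=o['tool_rot'];R=Ro.from_quat([q[1],q[2],q[3],q[0]]).as_matrix()
    w=BAY[:2]+rot(BAY[2])@[xb,yb];d=R.T@(np.r_[w,z]-o['eef_pos'])
    t=0
    cur=np.arctan2(R[1,1],R[0,1])-np.pi/2-BAY[2]
    if rel is not None:t=-(rel-cur)/(2*np.pi);t-=round(t)
    print('goto',np.round(d/.2,4),'turn',round(t,4),'| now bay',np.round(tb(o['eef_pos']),4),'z',round(o['eef_pos'][2],4),'rel',round(cur,3),'t',o['t'],'F',np.round(o['contact_force'],1))
E
python3 - <<'E'
from station import bot
from h import *
goto(bot,-.155,-.008,.10,0)
goto(bot,-.155,-.008,.01,0)
E
```

```text
goto [-1.2769 -0.8955  0.6567] turn -0.1158 | now bay [[-0.2265  0.2956]] z 0.2313 rel -0.728 t 1.05 F [-0.1  0.4 -0.4]
goto [-1.2769 -0.8955  1.1067] turn -0.1158 | now bay [[-0.2265  0.2956]] z 0.2313 rel -0.728 t 1.05 F [-0.1  0.4 -0.4]
```

Request:
{"method": "apply_moves", "body": {"deltas": [[1,[-0.15,-0.1,0.1],-0.02],[1,[-0.3,-0.2,0.2],-0.04],[1,[-0.45,-0.32,0.3],-0.06],[1,[-0.6,-0.42,0.35],-0.08],[1,[-0.75,-0.53,0.4],-0.1],[1,[-0.9,-0.63,0.4],-0.116],[1,[-0.9,-0.63,0.4],-0.116],[1,[-0.9,-0.63,0.4],-0.116]], "squeeze": 40}}

```text
t: 1.85
eef_pos: [0.3936, 0.4231, 0.1515]
tool_rot: [0.0, -0.147, 0.989, 0.0]
contact_force: [-0.7, 0.7, -0.4]
gripper_width: 0.005
grasp_force: 0.0
```

```bash
python3 - <<'E'
from station import bot
from h import *
goto(bot,-.155,-.008,.01,0);print(bot.get_obs()['gripper_width'])
E
```

```text
goto [-0.1025 -0.4448  0.7076] turn -0.0004 | now bay [[-0.1754  0.081 ]] z 0.1515 rel -0.002 t 1.85 F [-0.7  0.7 -0.4]
0.004551620232173304
```

Request:
{"method": "apply_moves", "body": {"deltas": [[1,[-0.05,-0.15,0.1],0],[1,[-0.1,-0.3,0.2],0],[1,[-0.1,-0.445,0.3],0],[1,[-0.1,-0.445,0.45],0],[1,[-0.1,-0.445,0.6],0],[1,[-0.1,-0.445,0.7],0],[1,[-0.1,-0.445,0.7],0],[1,[-0.1,-0.445,0.7],0]]}}

```text
t: 2.65
eef_pos: [0.4376, 0.346, 0.0116]
tool_rot: [-0.0, -0.149, 0.989, 0.0]
contact_force: [0.8, -0.1, 0.8]
gripper_width: -0.002
grasp_force: 0.0
```

Request:
{"method": "apply_moves", "body": {"deltas": [[1,[-0.03,0,0],0],[1,[-0.06,0,0],0],[1,[-0.09,0,0],0],[1,[-0.12,0,0],0],[1,[-0.15,0,0],0],[1,[-0.18,0,0],0],[1,[-0.21,0,0],0],[1,[-0.24,0,0],0],[1,[-0.27,0,0],0],[1,[-0.3,0,0],0],[1,[-0.3,0,0],0]]}}

```text
t: 3.75
eef_pos: [0.4969, 0.3623, 0.0114]
tool_rot: [0.001, -0.148, 0.989, 0.0]
contact_force: [-0.6, 0.1, -0.4]
gripper_width: 0.004
grasp_force: 0.0
```

```bash
python3 - <<'E'
from station import bot
from h import *
goto(bot,-.08,-.008,.01,0)
p=bot.read_camera('top');im=p['color'][:,:,::-1][150:290,180:360]
cv2.imwrite('pics/c1.png',cv2.resize(im,None,fx=4,fy=4,interpolation=cv2.INTER_CUBIC))
E
```

```text
goto [-0.0722 -0.0033  0.0069] turn 0.0 | now bay [[-0.0944 -0.0073]] z 0.0114 rel 0.0 t 3.75 F [-0.6  0.1 -0.4]
```

View pics/c1.png

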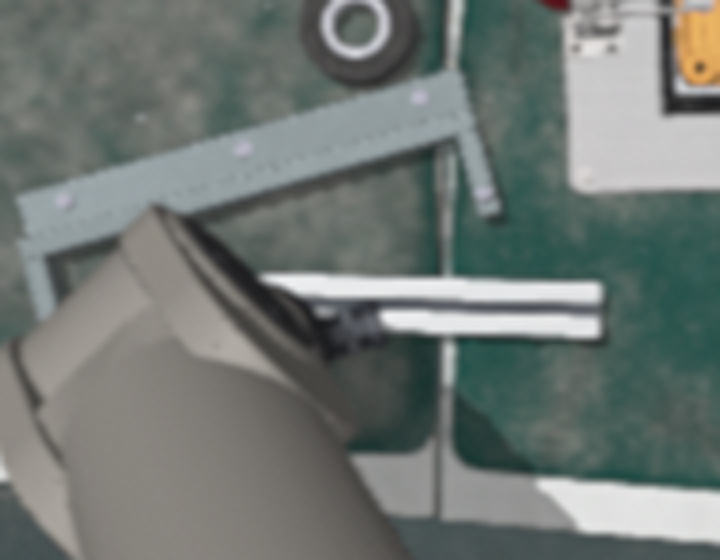

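Seen from the top, the bar has turned. Its right end corners are at crop (602,283) and (602,338), and the arm hides the left end.

```bash
cat >> h.py <<'E'
def bar(p,rb,rf,lb):
    """pixels: right-back corner, right-front corner, a point on the back edge to the left; bar pose in bay frame"""
    W=tb(px2w(p,[rb,rf,lb],.03));d=W[2]-W[0];d/=np.linalg.norm(d);a=np.arctan2(d[0],d[1])
    n=np.array([-np.cos(a),np.sin(a)]);c=(W[0]+W[1])/2+d*.1
    print('width',np.linalg.norm(W[1]-W[0]),'a',a,'centre',c,'left',c+d*.1,'right',c-d*.1,'backleft corner',c+d*.1-.015*n)
    return c,a
E
python3 - <<'E'
from station import bot
from h import *
p=bot.read_camera('top')
f=lambda x,y:(x/4+180-.35,y/4+150-.35)
bar(p,f(602,283),f(602,338),f(280,275))
E
```

```text
width 0.03157060418448094 a 0.3004589875799808 centre [-0.09176057 -0.09142696] left [-0.0621647   0.00409311] right [-0.12135643 -0.18694704] backleft corner [-0.04783669 -0.00034627]
```

Request:
{"method": "apply_moves", "body": {"deltas": [[1,[-0.02,0,0],0],[1,[-0.04,0,0],0],[1,[-0.06,0,0],0],[1,[-0.065,0,0],0],[1,[-0.065,0,0],0],[1,[0,0,0],0],[1,[0.1,0,0],0],[1,[0.1,0,-0.2],0],[1,[0.1,-0.2,-0.4],0],[1,[0.1,-0.4,-0.45],0],[1,[0.1,-0.6,-0.45],0],[1,[0.1,-0.8,-0.45],0]]}}

```text
t: 5.05
eef_pos: [0.5245, 0.2021, 0.1026]
tool_rot: [0.001, -0.149, 0.989, 0.0]
contact_force: [0.5, -0.2, 0.4]
gripper_width: 0.001
grasp_force: 0.0
```

```bash
python3 - <<'E'
from station import bot
from h import *
goto(bot,-.16,-.22,.01,0)
p=bot.read_camera('top');im=p['color'][:,:,::-1][150:290,180:360]
cv2.imwrite('pics/c2.png',cv2.resize(im,None,fx=4,fy=4,interpolation=cv2.INTER_CUBIC))
E
```

```text
goto [ 0.227  -0.2568  0.4622] turn 0.0002 | now bay [[-0.1149 -0.1686]] z 0.1026 rel 0.001 t 5.05 F [ 0.5 -0.2  0.4]
```

View pics/c2.png

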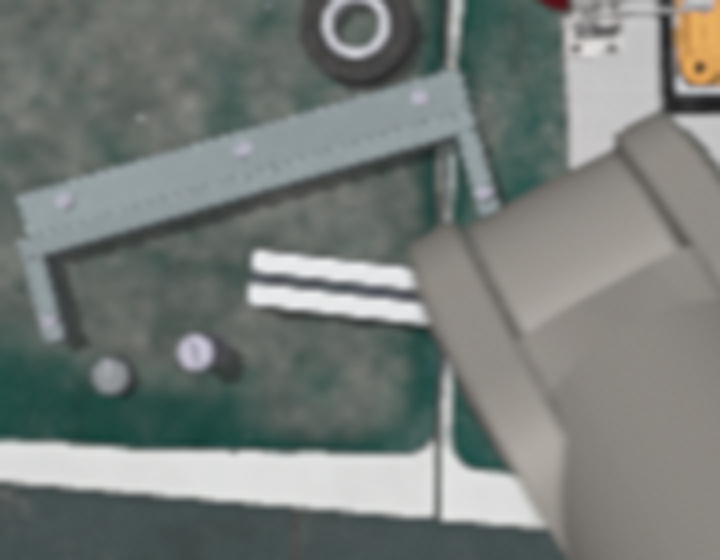

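Now the bar's left end shows, with its corners at crop (255,250) and (248,305). The post is at (196,352), and knob cap 2 hasn't moved.

```bash
python3 - <<'E'
from station import bot
from h import *
p=bot.read_camera('top')
f=lambda x,y:(x/4+180-.35,y/4+150-.35)
W=tb(px2w(p,[f(255,250),f(248,305),f(410,267)],.03));d=W[0]-W[2];d/=np.linalg.norm(d);a=np.arctan2(d[0],d[1])
n=np.array([-np.cos(a),np.sin(a)]);L=(W[0]+W[1])/2
R=L-.2*d
print('a',a,np.linalg.norm(W[1]-W[0]),'left',L,'corner',L-.015*n,'right',R,'postd',(np.array([-.0815,.0404])-L)@n-.025)
S=R-.030*d;E=R+.083*d
print(S,E)
goto(bot,*S,.01,-a);goto(bot,*E,.01,-a)
E
```

```text
a 0.38477634171386077 0.03185084655348115 left [-0.04817805  0.00207546] corner [-0.03427481 -0.00355482] right [-0.12324842 -0.18330103] postd 0.020270718123220344
[-0.13450897 -0.2111075 ] [-0.09209421 -0.10636979]
goto [ 0.0937 -0.1805  0.4593] turn 0.0599 | now bay [[-0.1155 -0.1748]] z 0.1017 rel -0.008 t 5.15 F [ 0.2  0.9 -0.4]
goto [-0.1139  0.3449  0.4576] turn 0.0599 | now bay [[-0.1155 -0.1748]] z 0.1017 rel -0.008 t 5.15 F [ 0.2  0.9 -0.4]
```

Request:
{"method": "apply_moves", "body": {"deltas": [[1,[0.09,-0.18,0.1],0.02],[1,[0.09,-0.18,0.1],0.04],[1,[0.09,-0.18,0.2],0.06],[1,[0.09,-0.18,0.35],0.06],[1,[0.09,-0.18,0.455],0.06],[1,[0.09,-0.18,0.455],0.06],[1,[0.09,-0.18,0.455],0.06]]}}

```text
t: 5.85
eef_pos: [0.5168, 0.164, 0.0106]
tool_rot: [-0.0, 0.039, 0.999, 0.0]
contact_force: [0.4, 0.4, -0.0]
gripper_width: 0.004
grasp_force: 0.0
```

```bash
python3 - <<'E'
from station import bot
from h import *
R=np.array([-.12325,-.1833]);d=np.array([np.sin(.385),np.cos(.385)]);E=R+.063*d
goto(bot,*E,.011,-.385)
E
```

```text
goto [-0.0144  0.4245 -0.0021] turn 0.0015 | now bay [[-0.1334 -0.2028]] z 0.0106 rel -0.376 t 5.85 F [ 0.4  0.4 -0. ]
```

Request:
{"method": "apply_moves", "body": {"deltas": [[1,[-0.014,0.03,0],0],[1,[-0.014,0.065,0],0],[1,[-0.014,0.1,0],0],[1,[-0.014,0.135,0],0],[1,[-0.014,0.17,0],0],[1,[-0.014,0.205,0],0],[1,[-0.014,0.24,0],0],[1,[-0.014,0.275,0],0],[1,[-0.014,0.3,0],0],[1,[-0.014,0.3,0],0]]}}

```text
t: 6.85
eef_pos: [0.5241, 0.2249, 0.0102]
tool_rot: [0.0, 0.039, 0.999, 0.001]
contact_force: [-0.3, -0.1, -0.6]
gripper_width: -0.002
grasp_force: 0.0
```

```bash
python3 - <<'E'
from station import bot
from h import *
goto(bot,-.1,-.125,.011,-.385)
p=bot.read_camera('top');im=p['color'][:,:,::-1][150:290,180:360]
cv2.imwrite('pics/c3.png',cv2.resize(im,None,fx=4,fy=4,interpolation=cv2.INTER_CUBIC))
E
```

```text
goto [-0.0004  0.1167 -0.0037] turn 0.0017 | now bay [[-0.1086 -0.1467]] z 0.0102 rel -0.375 t 6.85 F [-0.3 -0.1 -0.6]
```

View pics/c3.png

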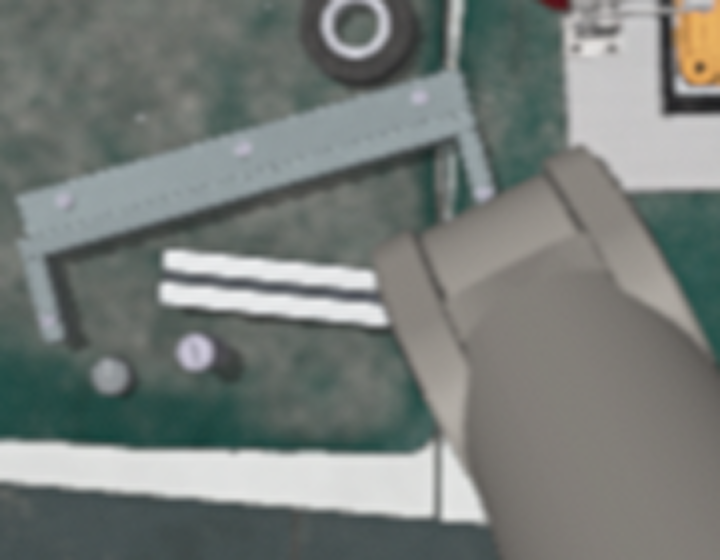

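The bar is sliding straight in, with its left end corners now at crop (163,250) and (160,304). It clears the post, so I'll push about 27 mm more.

Request:
{"method": "apply_moves", "body": {"deltas": [[1,[0,0.03,0],0],[1,[0,0.06,0],0],[1,[0,0.09,0],0],[1,[0,0.12,0],0],[1,[0,0.135,0],0],[1,[0,0.135,0],0],[1,[0,0.135,0],0],[1,[0,0.05,0],0],[1,[0,-0.05,0],0],[1,[0.05,-0.05,-0.2],0],[1,[0.25,-0.05,-0.4],0],[1,[0.45,0,-0.4],0]]}}

```text
t: 8.1
eef_pos: [0.4375, 0.2286, 0.0938]
tool_rot: [0.003, 0.043, 0.999, 0.002]
contact_force: [0.1, 1.0, -0.6]
gripper_width: -0.001
grasp_force: 0.0
```

```bash
python3 - <<'E'
from station import bot
from h import *
p=bot.read_camera('top');im=p['color'][:,:,::-1][150:290,180:360]
cv2.imwrite('pics/c4.png',cv2.resize(im,None,fx=4,fy=4,interpolation=cv2.INTER_CUBIC))
goto(bot,-.15,-.08,.09,0)
E
```

```text
goto [-0.1694  0.2411  0.0097] turn -0.0596 | now bay [[-0.1992 -0.1125]] z 0.092 rel -0.374 t 8.15 F [-8.4  0.1 -1.5]
```

View pics/c4.png

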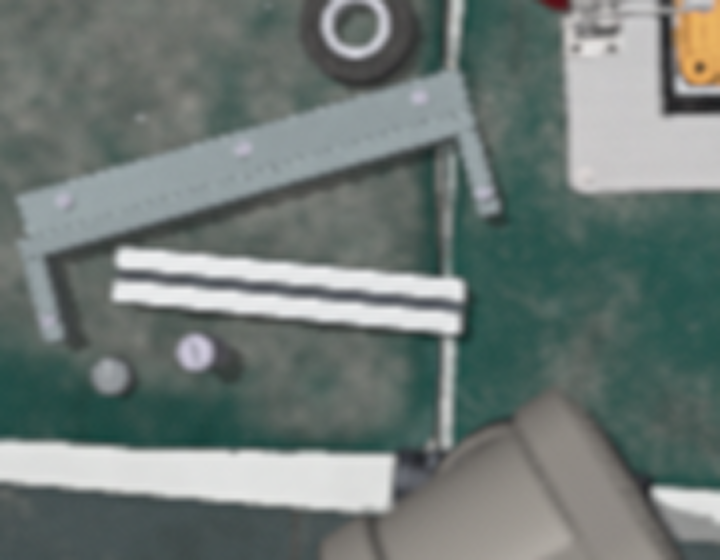

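The whole bar shows, with corners at crop (117,248), (466,281), (461,334) and (112,302). Its left end is behind the post.

```bash
python3 - <<'E'
from station import bot
from h import *
p=bot.read_camera('top')
f=lambda x,y:(x/4+180-.35,y/4+150-.35)
W=tb(px2w(p,[f(117,248),f(466,281),f(461,334),f(112,302)],.03))
m=np.array([[15,100],[15,-100],[-15,-100],[-15,100]])/1e3
s,e=fit(m,W);u=np.array([-np.sin(s[2]),np.cos(s[2])]);print(s,e,'left',s[:2]+.1*u,'right',s[:2]-.1*u,W)
F=s[:2]-.085*u+rot(s[2])@[-.045,0];print(F)
goto(bot,*F,.09,0);goto(bot,*F,.011,0)
E
```

```text
[-0.06167146 -0.01658945 -0.36809314] 0.000997474281154074 left [-0.02568777  0.07671207] right [-0.09765516 -0.10989097] [[-0.01069506  0.07224184]
 [-0.08375031 -0.11621773]
 [-0.11226778 -0.10526407]
 [-0.03997269  0.08288217]]
[-0.13424329 -0.07970308]
goto [-0.2318  0.2729  0.0054] turn -0.0592 | now bay [[-0.1973 -0.1137]] z 0.0912 rel -0.372 t 8.2 F [ 0.9  0.1 -0.2]
goto [-0.2327  0.2727  0.4004] turn -0.0592 | now bay [[-0.1973 -0.1137]] z 0.0912 rel -0.372 t 8.2 F [ 0.9  0.1 -0.2]
```

Request:
{"method": "apply_moves", "body": {"deltas": [[1,[-0.1,0.1,0],-0.02],[1,[-0.2,0.2,0],-0.04],[1,[-0.232,0.273,0],-0.059],[1,[-0.232,0.273,0.2],-0.059],[1,[-0.232,0.273,0.35],-0.059],[1,[-0.232,0.273,0.4],-0.059],[1,[-0.232,0.273,0.4],-0.059],[1,[-0.232,0.273,0.4],-0.059]]}}

```text
t: 9.0
eef_pos: [0.4858, 0.2808, 0.0112]
tool_rot: [0.0, -0.145, 0.989, 0.0]
contact_force: [-0.1, -0.1, 0.2]
gripper_width: 0.002
grasp_force: 0.0
```

Request:
{"method": "apply_moves", "body": {"deltas": [[1,[-0.03,0,0],0],[1,[-0.06,0,0],0],[1,[-0.09,0,0],0],[1,[-0.12,0,0],0],[1,[-0.15,0,0],0],[1,[-0.18,0,0],0],[1,[-0.21,0,0],0],[1,[-0.24,0,0],0],[1,[-0.27,0,0],0],[1,[-0.3,0,0],0],[1,[-0.3,0,0],0]]}}

```text
t: 10.1
eef_pos: [0.5438, 0.2988, 0.0104]
tool_rot: [0.001, -0.145, 0.989, 0.0]
contact_force: [-0.1, 0.8, -0.6]
gripper_width: -0.001
grasp_force: 0.0
```

```bash
python3 - <<'E'
from station import bot
from h import *
p=bot.read_camera('top');im=p['color'][:,:,::-1][150:290,180:360]
cv2.imwrite('pics/c5.png',cv2.resize(im,None,fx=4,fy=4,interpolation=cv2.INTER_CUBIC))
goto(bot,-.071,-.08,.011,0)
E
```

```text
goto [ 0.0118  0.0081 -0.0028] turn -0.0009 | now bay [[-0.0686 -0.0816]] z 0.0104 rel -0.005 t 10.15 F [-0.1  0.3  0.8]
```

View pics/c5.png

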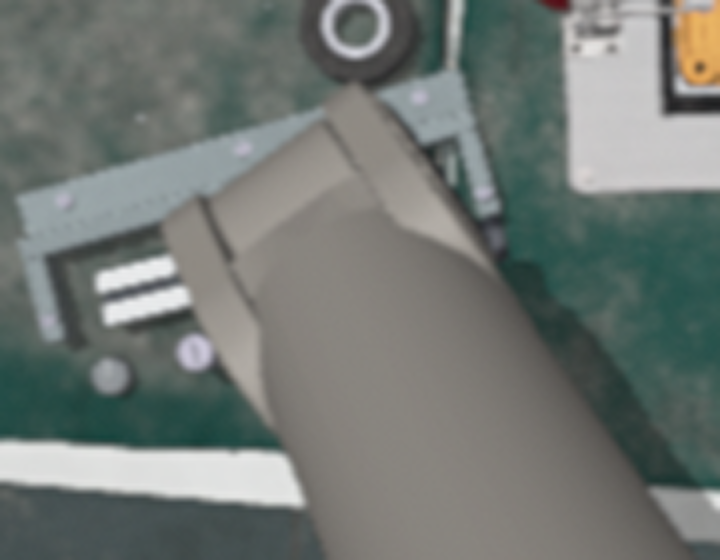

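The bar is now about parallel to the fence. Its left end corners are at crop (95,272) and (105,326), clear of the post. Next I'll push at the bar's middle.

Request:
{"method": "apply_moves", "body": {"deltas": [[1,[0.08,0,0],0],[1,[0.08,0.1,0],0],[1,[0.08,0.2,0],0],[1,[0.08,0.29,0],0],[1,[0.08,0.29,0],0],[1,[0.04,0.29,0],0],[1,[0.0,0.29,0],0],[1,[-0.03,0.29,0],0],[1,[-0.06,0.29,0],0],[1,[-0.09,0.29,0],0],[1,[-0.12,0.29,0],0],[1,[-0.12,0.29,0],0]]}}

```text
t: 11.35
eef_pos: [0.5502, 0.3609, 0.0103]
tool_rot: [0.001, -0.145, 0.989, 0.0]
contact_force: [0.8, -0.7, 0.3]
gripper_width: 0.0
grasp_force: 0.0
```

```bash
python3 - <<'E'
from station import bot
from h import *
goto(bot,-.041,-.022,.011,0)
E
```

```text
goto [-0.0142  0.0114 -0.0036] turn -0.0009 | now bay [[-0.0438 -0.0243]] z 0.0103 rel -0.006 t 11.35 F [ 0.8 -0.7  0.3]
```

Request:
{"method": "apply_moves", "body": {"deltas": [[1,[-0.01,0,0],0],[1,[-0.02,0,0],0],[1,[-0.025,0,0],0],[1,[-0.03,0,0],0],[1,[-0.03,0,0],0]]}}

```text
t: 11.85
eef_pos: [0.5519, 0.3623, 0.0102]
tool_rot: [-0.002, -0.146, 0.989, -0.0]
contact_force: [-8.2, -2.6, 6.1]
gripper_width: -0.001
grasp_force: 4.4
```

Request:
{"method": "apply_moves", "body": {"deltas": [[1,[0.05,0,0],0],[1,[0.15,0,0],0],[1,[0.2,-0.05,-0.2],0],[1,[0.3,-0.2,-0.4],0],[1,[0.5,-0.35,-0.5],0],[1,[0.7,-0.5,-0.5],0],[1,[0.7,-0.7,-0.5],0],[1,[0.7,-0.9,-0.5],0],[1,[0.7,-0.9,-0.5],0]]}}

```text
t: 12.75
eef_pos: [0.4738, 0.1436, 0.1108]
tool_rot: [0.001, -0.141, 0.99, -0.001]
contact_force: [-0.0, -0.3, 0.5]
gripper_width: -0.001
grasp_force: 0.0
```

```bash
python3 - <<'E'
from station import bot
from h import *
p=bot.read_camera('top');im=p['color'][:,:,::-1][150:270,180:320]
cv2.imwrite('pics/c6.png',cv2.resize(im,None,fx=5,fy=5,interpolation=cv2.INTER_CUBIC))
goto(bot,-.071,-.08,.011,0)
E
```

```text
goto [-0.5368  0.6386  0.4995] turn -0.0018 | now bay [[-0.18   -0.2064]] z 0.1108 rel -0.011 t 12.8 F [0.5 0.1 1. ]
```

View pics/c6.png

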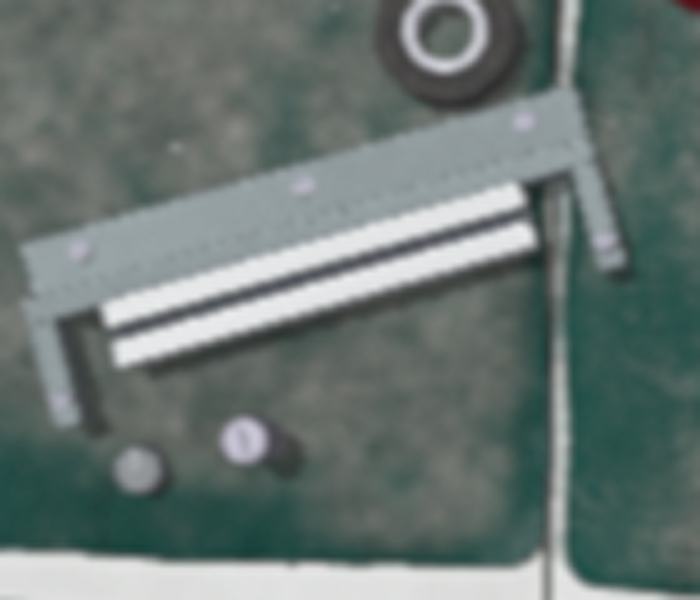

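The bar lies flush along the fence between the cheeks, with end corners at crop (103,302) to (522,183). There is a gap to the left cheek, and the post and knob cap 2 haven't been disturbed.

```bash
python3 - <<'E'
from station import bot
from h import *
p=bot.read_camera('top');f=lambda x,y:(x/5+180-.4,y/5+150-.4)
print(tb(px2w(p,[f(103,302),f(522,183),f(537,243),f(117,368)],.03)))
print(bot.hand_in())
E
```

```text
[[-0.00155539  0.09056977]
 [-0.00091384 -0.11012688]
 [-0.02969427 -0.10935233]
 [-0.03273012  0.09203436]]
the job is handed in; nothing more can be done
None
```

The profile lies flush along the back fence between the cheeks, about 2 mm off it by my last camera measurement. Its left end sits behind the post, about 24 mm short of the left cheek, and the job was handed in at about 13 s; no verdict came back.

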